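# Push the standing wipes tub down onto its mat and press its lid shut

### The job

The wet-wipes tub has been left standing on end with its flip lid open: push it over so that it falls onto its back, lid side up, and lies wholly on the grey mat, and press the flip lid fully shut. Do it all by pushing with the fingers, without lifting the tub, and leave the other things on the console where they are.

Things in the scene. Friction and masses are not known exactly. Their poses are not given: they have to be found in the camera images.
- tub: White plastic wet-wipes tub standing on end on the mat: 190 mm tall (its z), 110 wide (y), 65 deep (x), about 0.4 kg, evenly filled. Origin: centre of the end it stands on. Its -x face is the lid side, roughly towards the robot; its back (+x) faces along the mat. Pushed low it slides; pushed high it tips about its back foot edge. Lying on its back, its lid side is level, 65 mm above the mat's top.
- lid (a joint): Flip lid, in rad: 0 is shut, flat against the lid side; it starts 0.8 to 1.3 open. A stiff hinge (about 0.04 N m) keeps it where it is left, also while the tub falls; no latch or spring.
- lid_hinge (a point): Middle of the lid's hinge line (along tub y), on the lid side's surface, 45 mm above the end the tub stands on. The lid is a pale grey plate, 86 mm long from the hinge (along tub z when shut), 76 wide, 7 proud of the lid side when shut. With the tub on its back, the open lid slopes up from the hinge, its free end pointing away from the end the tub stood on.
- lid_edge (a point): Middle of the lid's free edge, on its outer face, 86 mm from the hinge; moves with the lid. Beyond the shut lid the lid side is plain and flat, from 135 to 190 mm above the end the tub stands on.
- mat: Flat grey woven mat, fixed to the console top, 300 mm long (its x), 160 mm wide (its y), 3 mm thick. Origin: centre of its underside. The tub stands near the mat's -x end and has the free length of the mat behind its back.
- foot_left (a point): Corner of the tub's back at the end it stands on, +y side (tub frame x 32.5, y 55, z 0 mm).
- foot_right (a point): The same, -y side (tub frame x 32.5, y -55, z 0 mm).
- head_left (a point): Corner of the tub's back at its upper end, +y side (tub frame x 32.5, y 55, z 190 mm).
- head_right (a point): The same, -y side (tub frame x 32.5, y -55, z 190 mm).
- remote: Bystander: glossy black remote, 172 x 44 x 16 mm, lying across, off the -x end of the mat, between the tub and the robot. Origin: centre of its underside.
- coaster: Bystander: round copper-tone steel coaster, 100 mm across, 7 mm high, beside the mat. The coaster, pen cup, candle jar and succulent stand two on each long side of the mat, in any order. Origin: centre of its underside.
- pen_cup: Bystander: round pale pink silicone pen cup with three pens, 80 mm across, cup 95 mm high, about 137 mm to the pen tops, beside the mat. Origin: centre of its underside.
- candle: Bystander: round amber glass candle jar with a wooden lid, 77 mm across, 82 mm high, beside the mat. Origin: centre of its underside.
- succulent: Bystander: small terracotta pot with a succulent, 84 mm across, about 120 mm high, beside the mat. Origin: centre of its underside.
- tray: Bystander: rectangular white ceramic tray, 130 x 210 x 22 mm, well to the robot's right. Origin: centre of its underside.
- paperback: Bystander: paperback lying flat, 125 x 190 x 23 mm, well to the robot's left. Origin: centre of its underside.
Mind the look-alikes: they are no part of the job. What is shaped like the tub but purple or yellow is not meant.

How it is judged:
On the way:
1. the tub has fallen onto its back and lies still, wholly on the mat, lid side up (angle between tub's own x axis and vertical above 3.06 rad and height (world z) of each of head_left, head_right below 0.012 m and x of foot_left in the frame of mat between -0.152 and 0.152 m and y of foot_left in the frame of mat between -0.082 and 0.082 m and x of foot_right in the frame of mat between -0.152 and 0.152 m and y of foot_right in the frame of mat between -0.082 and 0.082 m and x of head_left in the frame of mat between -0.152 and 0.152 m and y of head_left in the frame of mat between -0.082 and 0.082 m and x of head_right in the frame of mat between -0.152 and 0.152 m and y of head_right in the frame of mat between -0.082 and 0.082 m and linear speed of tub below 0.02 m/s and angular speed of tub below 0.1 rad/s), for 0.2 s.
At the end, for the whole second after the job is handed in: The tub lies flat on its back (within about 5 degrees), lid side up and at rest; all four corners of its back are on the mat (at most 2 mm over its edge); the flip lid is shut to within 0.08 rad (all of step 1 and value of joint lid below 0.08 rad); the robot touches nothing.
It fails at once if the tub is lifted or carried off its support (height (world z) of each of foot_left, foot_right above 0.022 m or height (world z) of tub above 0.062 m).
It fails at once if the coaster, pen cup, candle jar or succulent is shifted by more than 20 mm, tipped or lifted (distance of any of coaster, pen_cup, candle, succulent from where it was at the start of the episode above 0.02 m or angle between any of coaster, pen_cup, candle, succulent's own z axis and vertical above 0.25 rad).
It fails at once if the remote, tray or paperback is shifted by more than 20 mm, tipped or lifted (distance of any of remote, tray, paperback from where it was at the start of the episode above 0.02 m or angle between any of remote, tray, paperback's own z axis and vertical above 0.25 rad).
It also fails if it takes over 48 s, if anything falls off the work surface, if the arm or the gripper's body presses on something with over 40 N, if the wrist force passes 120 N, or if a joint passes its speed limit or range.

### The arm

A 7-joint arm with a two-finger parallel gripper is mounted at the origin on the work surface. World frame = base frame: x ahead of the robot, y to its left, z up, the work surface at z = 0. Lengths are in m, angles in rad, forces in N, time in s.
With the tool pointing down it reaches from about 0.375 to 0.925 m from the base axis. Payload 3.1 kg.
Tool frame: the origin (TCP) lies on the mounting face of the last link; the fingertips stand 173 mm ahead of it and the grasp point (between the pads) lies 155 mm ahead of it (manip.hold_point_z is the distance from the TCP to the grasp point, in m); z points along the fingers, x is the direction in which the jaws open and shut, and the axes are right-handed (so a half turn about z gives the same grasp; the last joint's range is limited). The gripper opens to 85 mm and grips with 20 to 120 N. Pads are 22 mm wide; open, the fingers measure 114 mm over their backs; the gripper's body (76 mm by 85 mm) begins 54 mm behind the grasp point. The pads swing forward as they close: fully open they stand 13 mm farther back than shut.
Start: joints at [-1.364, 0.383, 0.044, 1.598, -0.018, 1.161, -0.05], TCP at [0.195, 0.62, 0.405] pointing down, gripper open.
Joint ranges: [-2.61, 2.61], [-0.41, 2.15], [-1.48, 1.57], [0, 2.5], [-1.57, 4.71], [0.05, 1.97], [-2.85, 2.85]. Speed limits (rad/s): [2.79, 2.79, 3.14, 3.14, 3.14, 3.14, 3.14].

### API

Orientations are given as a unit quaternion [x, y, z, w].
In Python, from station import read_state, grab_frame, camera_model, manip gives the robot as it stands. The module is installed in compiled form; this text tells all that it offers.
- The arm moves only by the shell command python3 -m pendant 'ROWS' [FORCE]. ROWS is JSON, a list that holds one entry, the list of rows, each a list of 7 numbers: the shift along the tool's x, y, z in mm, then the turn, a rotation vector about the tool's x, y, z in degrees, then the finger opening in mm, from 0 to 85.4. In form: [[[tx, ty, tz, ax, ay, az, jaw], ...]]. A call has 1 to 8 rows; each row shifts and turns the pose as measured when the row begins, along the tool's axes as they then stand; what a row does not reach is not made up. A row lasts 1/12 s, in which the tool goes at most 41.7 mm and 7.16 degrees, less where a joint would pass 70% of its speed; a pose out of reach is approached as far as the arm can. A call with a gripper value outside its range is refused whole. The fingers move at their own pace and stop on an object; FORCE is the grip in N (left out, the last holds). Time passes only in rows, so rows that do not move let the fingers close. It gives the time, the measured TCP pose, the force and the opening at its end, in the units of the state.
- read_state(): the state, without advancing time (a new reading comes with each control period).
- grab_frame(name): name is "side" or "top"; returns (picture, depth): 384x512x3 uint8, red, green, blue; 384x512 float32, m along the optical axis (not along the pixel's ray), 0 where there is no reading.
- camera_model(name): a dict with "fx", "fy", "cx", "cy" (pixels), "R" (3x3) and "t" (3): a world point X has camera coordinates R X + t. Camera axes: x right, y down, z forward; pixel columns grow to the right and rows downward; lengths in m; the calibration is good to about 2 mm. A picture is of the moment at which its call begins. camera_model takes no time and is no camera call.
- manip.finish_job(): hands the job in, once; it reports no verdict.
The state is a dict: "time_s": time; "joint_positions": joint angles; "joint_vel": joint speeds; "joint_torque": joint torques, N m; "position": TCP position; "tool_rot": TCP orientation; "ft_force": force on the tool from outside, world axes, zero at the start; "torque": the same for the moment, N m; "width": finger opening in m.
Only numpy, scipy, OpenCV 4.12 (cv2) and the standard library are available. Lean on these libraries where they do the work, as an engineer would, in place of code of your own. Each camera call takes 0.05 s, during which the arm holds its last target.

## Working session

There is one attempt and no reset: what is moved stays moved. The work goes in short steps, Python scripts to look and compute and a shell command to move; the robot and the scene stay as the last step left them, time stands still between calls to the robot, and variables do not carry over. Pictures are saved under pics/ and viewed, and the job is handed in when it is done.

```bash
mkdir -p pics; cat > h.py <<'E'
import numpy as np, cv2
from station import read_state, grab_frame, camera_model, manip
def pts(name,depth):
    m=camera_model(name);R=np.array(m['R']);t=np.array(m['t'])
    v,u=np.mgrid[0:384,0:512]
    c=np.stack([(u-m['cx'])/m['fx']*depth,(v-m['cy'])/m['fy']*depth,depth],-1)
    return (c-t)@R
def snap(name,tag):
    p,d=grab_frame(name); cv2.imwrite(f'pics/{tag}.png',p[:,:,::-1]); np.savez(f'{tag}.npz',p=p,d=d)
    return p,d,pts(name,d)
E
python3 - <<'E'
from h import *
for n in('top','side'): snap(n,n+'0')
s=read_state();print({k:np.round(v,3) for k,v in s.items()})
for n in('top','side'):
    m=camera_model(n);print(n,-np.array(m['R']).T@np.array(m['t']))
E
```

```text
{'time_s': np.float64(0.1), 'joint_positions': array([-1.364,  0.384,  0.044,  1.599, -0.018,  1.161, -0.05 ]), 'joint_vel': array([ 0.002,  0.   ,  0.   , -0.004,  0.001, -0.   , -0.001]), 'joint_torque': array([ 2.0000e-03, -4.3473e+01,  1.0290e+00, -2.5045e+01,  1.1000e-02,
        5.0000e-03,  0.0000e+00]), 'position': array([0.195, 0.62 , 0.403]), 'tool_rot': array([ 0.806,  0.592, -0.001,  0.001]), 'ft_force': array([ 0.123,  0.134, -0.074]), 'torque': array([-0.027, -0.052, -0.048]), 'width': np.float64(0.086)}
top [ 0.34025984 -0.02211166  1.55588624]
side [ 0.24491256 -1.0341778   1.19804537]
```

View pics/top0.png

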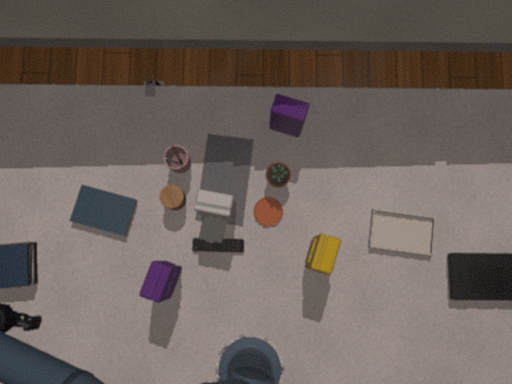

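View pics/side0.png

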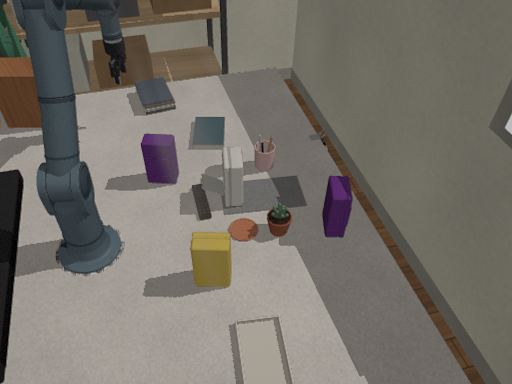

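Tub candidates in the top view are white (214,203), purple (290,115), purple (160,281) and yellow (323,254). The white one standing on the mat matches the description. I'll check it in a close crop and measure.

```bash
python3 - <<'E'
from h import *
a=np.load('top0.npz');b=np.load('side0.npz')
ca=cv2.resize(a['p'][110:270,140:310],None,fx=3,fy=3,interpolation=cv2.INTER_CUBIC)
cb=cv2.resize(b['p'][110:260,170:320],None,fx=3,fy=3,interpolation=cv2.INTER_CUBIC)
h=480;im=np.zeros((480,800,3),np.uint8)
ca=cv2.resize(ca,(400,376));cb=cv2.resize(cb,(400,400));im[:376,:400]=ca;im[:400,400:]=cb
cv2.imwrite('pics/crop0.png',np.clip(im[:,:,::-1]*1.6,0,255).astype(np.uint8))
P=pts('top',a['d']);p=a['p'].astype(int)
Z=P[...,2]
box=np.zeros(Z.shape,bool);box[110:270,140:310]=1
# tub top
m=box&(Z>0.18)&(Z<0.21)&(p.min(-1)>90)
q=P[m];print('tubtop',m.sum(),np.median(q[:,2]),cv2.minAreaRect((q[:,:2]*1000).astype(np.float32)))
# lid: white pts between z .03 and .18
m2=box&(Z>0.03)&(Z<0.18);m2[:190]=0;m2[225:]=0;m2[:,:196]=0;m2[:,236:]=0
q=P[m2];print('lid',len(q));
for r in sorted(q.round(3).tolist())[::max(1,len(q)//25)]:print(r)
# mat
hsv=cv2.cvtColor(a['p'],cv2.COLOR_RGB2HSV)
g=p.mean(-1);m3=box&(Z<0.012)&(Z>-0.01)&(g<82)&(p.max(-1)-p.min(-1)<20)
m3[:,:190]=0;m3[:130]=0;m3[190:]=0;m3=cv2.morphologyEx(m3.astype(np.uint8),cv2.MORPH_OPEN,np.ones((3,3)))>0
q=P[m3];print('mat',len(q),cv2.minAreaRect((q[:,:2]*1000).astype(np.float32)),q[:,2].mean())
for n,(u,v) in dict(pen=(177,158),candle=(172,197),succ=(278,174),coast=(268,212),rem=(218,245)).items():
    print(n,P[v,u].round(3))
E
```

```text
tubtop 761 0.19053102401282487 ((453.37933349609375, 196.04983520507812), (113.61376953125, 321.366943359375), 34.397220611572266)
lid 338
[0.458, 0.135, 0.06]
[0.459, 0.123, 0.054]
[0.462, 0.113, 0.054]
[0.463, 0.081, 0.045]
[0.465, 0.146, 0.05]
[0.466, 0.114, 0.048]
[0.469, 0.114, 0.047]
[0.47, 0.091, 0.047]
[0.471, 0.07, 0.071]
[0.472, 0.111, 0.05]
[0.473, 0.079, 0.085]
[0.473, 0.118, 0.044]
[0.475, 0.062, 0.157]
[0.475, 0.146, 0.049]
[0.476, 0.117, 0.049]
[0.477, 0.107, 0.167]
[0.478, 0.133, 0.055]
[0.479, 0.13, 0.051]
[0.481, 0.126, 0.125]
[0.482, 0.136, 0.175]
[0.484, 0.145, 0.061]
[0.486, 0.155, 0.161]
[0.488, 0.165, 0.086]
[0.496, 0.059, 0.111]
[0.507, 0.057, 0.038]
[0.517, 0.055, 0.142]
mat 1294 ((716.1427001953125, 81.4842758178711), (161.12547302246094, 105.83731079101562), 83.9139404296875) 0.0012686198161863918
pen [0.677 0.248 0.046]
candle [0.543 0.254 0.077]
succ [ 0.62  -0.085  0.084]
coast [ 0.505 -0.056  0.005]
rem [0.393 0.108 0.017]
```

View pics/crop0.png

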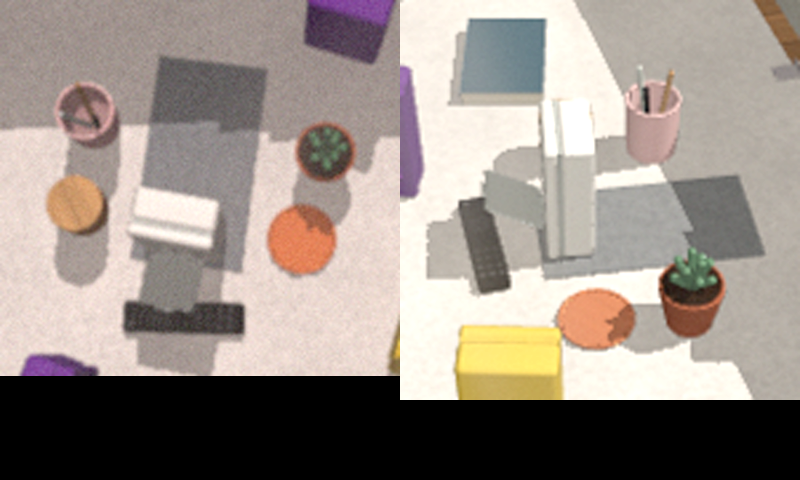

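The crop shows the white tub standing on the mat, with its pale grey lid sticking out toward the remote. It is unambiguous. Next I'll refine the numbers.

```bash
cat >> h.py <<'E'
def ray(name,u,v,z):
    m=camera_model(name);R=np.array(m['R']);t=np.array(m['t']);c=-R.T@t
    d=R.T@np.array([(u-m['cx'])/m['fx'],(v-m['cy'])/m['fy'],1]);return c+d*(z-c[2])/d[2]
E
python3 - <<'E'
from h import *
a=np.load('top0.npz');P=pts('top',a['d']);p=a['p'].astype(int);Z=P[...,2]
m=((Z>0.182)&(Z<0.2)).astype(np.uint8);m[:185]=0;m[230:]=0;m[:,:190]=0;m[:,240:]=0
n,l,st,_=cv2.connectedComponentsWithStats(m);i=1+st[1:,4].argmax();print(st[i])
c=np.argwhere(l==i);q=np.array([ray('top',u,v,0.190)[:2] for v,u in c])*1000
r=cv2.minAreaRect(q.astype(np.float32));print(r);print(cv2.boxPoints(r))
x,y=q.T;
# mat corners
for u,v in((140+160/2.353,110+57/2.353),(140+267/2.353,110+69/2.353),(140+241/2.353,110+271/2.353)):print('mat',(ray('top',u,v,.003)*1000).round(1))
# lid
m=((Z>0.03)&(Z<0.16)).astype(bool);m[:195]=0;m[240:]=0;m[:,:198]=0;m[:,232:]=0
m&=(P[...,0]<0.474)&(P[...,0]>0.37)
for x0 in np.arange(.37,.475,.01):
    k=m&(P[...,0]>=x0)&(P[...,0]<x0+.01);q=P[k]
    if len(q):print(round(x0,3),len(q),q[:,1].min().round(3),q[:,1].max().round(3),np.median(q[:,2]).round(3))
b=np.load('side0.npz');S=pts('side',b['d'])
# side: all pts in tub region
for x0 in np.arange(.37,.475,.01):
    k=(S[...,0]>=x0)&(S[...,0]<x0+.01)&(S[...,1]>.085)&(S[...,1]<.14)&(S[...,2]>.025)&(S[...,2]<.2);q=S[k]
    if len(q):print('s',round(x0,3),len(q),np.median(q[:,2]).round(3),q[:,2].max().round(3))
# bystanders
def comp(zlo,zhi,u0,u1,v0,v1):
    m=np.zeros(Z.shape,bool);m[v0:v1,u0:u1]=1;m&=(Z>zlo)&(Z<zhi);q=P[m][:,:2]*1000
    return cv2.minEnclosingCircle(q.astype(np.float32)),cv2.minAreaRect(q.astype(np.float32))
print('candle',comp(.07,.1,158,190,180,215));print('succ rim',comp(.05,.15,262,294,158,192));print('pen',comp(.08,.2,160,195,142,175))
print('remote',comp(.01,.025,188,248,236,254)[1]);print('coast',comp(.0045,.02,250,288,195,230)[0])
E
```

```text
[194 190  39  27 785]
((510.5146484375, 110.63578796386719), (109.39205169677734, 64.65937805175781), 80.2326431274414)
[[469.3745    62.217262]
 [533.0967    51.247932]
 [551.6548   159.05432 ]
 [487.93262  170.02365 ]]
mat [771.8 152.3   3. ]
mat [755.4  -4.3   3. ]
mat [459.9  29.3   3. ]
0.4 23 0.091 0.159 0.084
0.41 73 0.091 0.167 0.08
0.42 75 0.088 0.164 0.074
0.43 73 0.086 0.162 0.068
0.44 72 0.084 0.16 0.063
0.45 73 0.083 0.159 0.055
0.46 70 0.081 0.158 0.05
0.47 52 0.063 0.156 0.058
s 0.4 26 0.088 0.094
s 0.41 32 0.082 0.094
s 0.42 30 0.076 0.084
s 0.43 30 0.07 0.076
s 0.44 29 0.064 0.069
s 0.45 28 0.059 0.066
s 0.46 30 0.053 0.059
s 0.47 35 0.047 0.189
candle (((543.5992431640625, 257.82733154296875), 39.0167350769043), ((543.7947998046875, 257.70965576171875), (76.34664916992188, 75.01913452148438), 73.52313995361328))
succ rim (((621.189697265625, -84.46087646484375), 42.38793182373047), ((619.6168212890625, -84.59758758544922), (81.57206726074219, 82.22345733642578), 42.70843505859375))
pen (((669.759033203125, 245.9872283935547), 40.57902908325195), ((668.5925903320312, 245.98292541503906), (77.46870422363281, 77.40927124023438), 72.55094909667969))
remote ((391.3836364746094, 110.418212890625), (42.77458953857422, 169.126953125), 0.5258848667144775)
coast ((503.9970703125, -65.07563018798828), 73.35489654541016)
```

```bash
python3 -m pendant '[[[0,0,0,0,0,-3.8,50],[0,0,0,0,0,-3.8,50],[-28,19.7,0,0,0,0,50],[-28,19.7,0,0,0,0,50],[-28,19.7,0,0,0,0,50],[-28,19.7,0,0,0,0,50],[-28,19.7,0,0,0,0,50],[-28,19.7,0,0,0,0,50]]]'
```

```text
time_s: 0.77
position: [0.2785, 0.4343, 0.3965]
tool_rot: [0.757, 0.654, -0.006, -0.0]
ft_force: [0.3, -0.3, -0.2]
width: 0.0501
```

```bash
python3 -m pendant '[[[-30,21,-3,0,0,0,50],[-30,21,-2,0,0,0,50],[-30,21,-2,0,0,0,50],[-30,21,-2,0,0,0,50],[-30,21,-2,0,0,0,50],[-30,21,0,0,0,0,50],[-30,21,0,0,0,0,50],[-20,14,0,0,0,0,50]]]'
```

```text
time_s: 1.43
position: [0.4072, 0.166, 0.4056]
tool_rot: [0.757, 0.653, -0.009, 0.0]
ft_force: [1.1, 0.4, -0.4]
width: 0.05
```

```bash
python3 -c "
from h import *
from scipy.spatial.transform import Rotation as R
s=read_state();M=R.from_quat(s['tool_rot']).as_matrix();print(M.round(3));p=np.array(s['position']);print(p)
yaw=np.deg2rad(-9.77);tx=np.array([np.cos(yaw),np.sin(yaw),0]);ty=np.array([-tx[1],tx[0],0])
W=np.column_stack([ty,tx,[0,0,-1]]);print('rot needed deg',np.rad2deg(R.from_matrix(M.T@W).as_rotvec()))
print('delta tool mm',M.T@(np.array([.4292,.1246,.348])-p)*1000)
print('rel tub',M.T@np.zeros(3))
"
```

```text
[[ 0.146  0.989 -0.013]
 [ 0.989 -0.146 -0.011]
 [-0.013 -0.011 -1.   ]]
[0.40716353 0.16598105 0.40563704]
rot needed deg [-0.62782452  0.7542866   1.3742768 ]
delta tool mm [-36.96778193  28.48388655  57.8107026 ]
rel tub [0. 0. 0.]
```

```bash
python3 -m pendant '[[[-19,12,0,-0.6,0.7,1.4,50],[-18,10,10,0,0,0,50],[0,4,22,0,0,0,50],[0,0,20,0,0,0,50],[0,0,0,0,0,0,50]]]'; cat > rel.py <<'E'
from h import *
from scipy.spatial.transform import Rotation as R
s=read_state();M=R.from_quat(s['tool_rot']).as_matrix();p=np.array(s['position']);print(p.round(4),s['time_s'])
yaw=np.deg2rad(-9.77);tx=np.array([np.cos(yaw),np.sin(yaw),0]);ty=np.array([-tx[1],tx[0],0])
W=np.column_stack([ty,tx,[0,0,-1]]);print('rot needed deg',np.rad2deg(R.from_matrix(M.T@W).as_rotvec()).round(2))
d=p-np.array([.5105,.1106,0]);print('tcp in tub frame mm',d@tx*1000,d@ty*1000,p[2]*1000)
E
python3 rel.py; python3 - <<'E'
from h import *
snap('top','top1');snap('side','side1')
im=np.hstack([cv2.resize(cv2.imread('pics/top1.png')[110:270,140:300],(400,400)),cv2.resize(cv2.imread('pics/side1.png')[60:260,140:340],(400,400))])
cv2.imwrite('pics/c1.png',np.clip(im*1.5,0,255).astype(np.uint8))
E
```

```text
time_s: 1.85
position: [0.4302, 0.1131, 0.3531]
tool_rot: [0.771, 0.637, 0.002, 0.001]
ft_force: [0.3, -0.5, 0.5]
width: 0.0501
[0.4302 0.1131 0.3531] 1.85
rot needed deg [ 0.21 -0.06 -1.13]
tcp in tub frame mm -79.5928228913857 -11.195306286973866 353.13408614696897
```

View pics/c1.png

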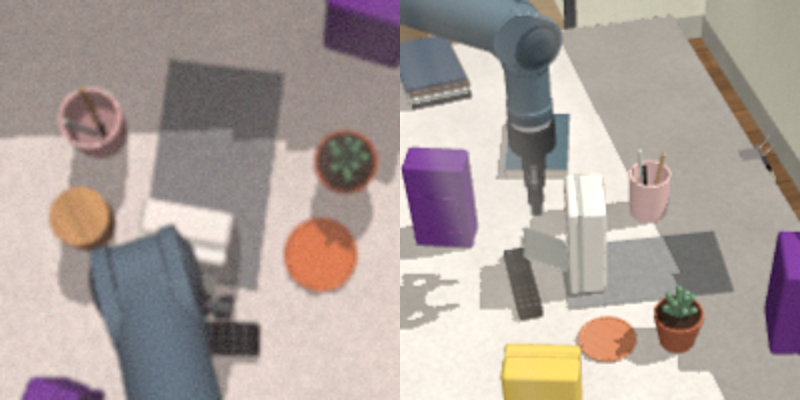

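```bash
python3 - <<'E'
from h import *
b=np.load('side1.npz');S=pts('side',b['d'])
k=(S[...,0]>.36)&(S[...,0]<.47)&(S[...,1]>.03)&(S[...,1]<.2)&(S[...,2]>.11)&(S[...,2]<.26)
q=S[k]
for z in np.arange(.14,.26,.01):
    r=q[(q[:,2]>=z)&(q[:,2]<z+.01)]
    if len(r):print(z.round(2),len(r),r[:,0].min().round(3),r[:,0].max().round(3),r[:,1].min().round(3),np.median(r[:,1]).round(3))
print('min',np.sort(q[:,2])[:8].round(3))
E
```

```text
0.18 3 0.419 0.436 0.084 0.084
0.19 12 0.416 0.436 0.075 0.08
0.2 15 0.416 0.436 0.073 0.077
0.21 10 0.419 0.431 0.072 0.075
0.22 1 0.441 0.441 0.133 0.133
0.23 15 0.41 0.432 0.055 0.061
0.24 15 0.41 0.442 0.053 0.058
0.25 22 0.41 0.443 0.049 0.056
min [0.184 0.187 0.189 0.19  0.191 0.192 0.193 0.194]
```

```bash
python3 -m pendant '[[[11,0,14,0,0,-1.1,50],[0,8,0,0,0,0,50],[0,0,0,0,0,0,50]]]'; python3 rel.py
```

```text
time_s: 2.2
position: [0.4431, 0.1256, 0.3454]
tool_rot: [0.763, 0.646, 0.007, 0.002]
ft_force: [1.5, -0.3, 1.3]
width: 0.0501
[0.4431 0.1256 0.3454] 2.2
rot needed deg [ 0.68 -0.47  0.25]
tcp in tub frame mm -69.0171727788527 3.3816911890485786 345.4202071360291
```

```bash
python3 -m pendant '[[[-3,6,8,0.6,-0.4,0,50],[0,6,2,0,0,0,50],[0,5,0,0,0,0,50]]]'; python3 rel.py
```

```text
time_s: 2.45
position: [0.4611, 0.1213, 0.339]
tool_rot: [0.762, 0.647, 0.003, 0.0]
ft_force: [-0.5, 0.2, 1.0]
width: 0.0504
[0.4611 0.1213 0.339 ] 2.45
rot needed deg [ 0.25 -0.27  0.42]
tcp in tub frame mm -50.51094561263857 2.197035494266125 338.9627793101045
```

```bash
python3 -m pendant '[[[0,5,0,0,0,0,50],[0,5,0,0,0,0,50],[0,6,0,0,0,0,50],[0,6,0,0,0,0,50],[0,6,0,0,0,0,50],[0,6,0,0,0,0,50]]]'; python3 rel.py
python3 - <<'E'
from h import *
snap('side','side2')
im=cv2.resize(cv2.imread('pics/side2.png')[60:260,140:340],(500,500))
cv2.imwrite('pics/c2.png',np.clip(im*1.5,0,255).astype(np.uint8))
E
```

```text
time_s: 2.95
position: [0.4982, 0.1157, 0.3421]
tool_rot: [0.763, 0.647, 0.004, -0.0]
ft_force: [-0.9, 0.2, 0.6]
width: 0.0497
[0.4982 0.1157 0.3421] 2.95
rot needed deg [ 0.27 -0.41  0.39]
tcp in tub frame mm -12.987797937174976 2.902958222737881 342.05930991385486
```

View pics/c2.png

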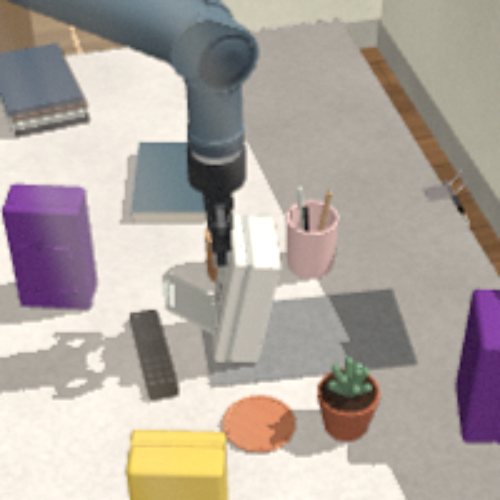

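The side view shows the tub tipped about 10° on its back edge, with the fingers on its upper face. I'll keep pushing.

```bash
python3 -m pendant '[[[0,6,0,0,0,0,50],[0,6,0,0,0,0,50],[0,6,0,0,0,0,50],[0,6,0,0,0,0,50],[0,6,0,0,0,0,50],[0,0,-10,0,0,0,50],[0,0,-20,0,0,0,50],[0,0,-20,0,0,0,50]]]'; python3 rel.py
python3 - <<'E'
from h import *
snap('side','side3')
im=cv2.resize(cv2.imread('pics/side3.png')[60:260,140:340],(500,500))
cv2.imwrite('pics/c3.png',np.clip(im*1.5,0,255).astype(np.uint8))
E
```

```text
time_s: 3.67
position: [0.5314, 0.1089, 0.3896]
tool_rot: [0.763, 0.646, -0.0, 0.0]
ft_force: [1.0, -0.4, -0.6]
width: 0.0496
[0.5314 0.1089 0.3896] 3.6667
rot needed deg [-0.    0.01  0.3 ]
tcp in tub frame mm 20.83723583894233 1.8868574021615758 389.6062942091648
```

View pics/c3.png

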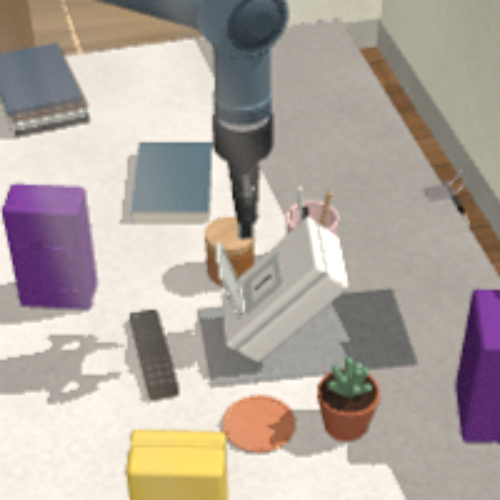

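The tub is falling freely and the fingers are clear of it. I'll raise the arm while it settles.

```bash
python3 -m pendant '[[[0,-15,-20,0,0,0,50],[0,-30,-10,0,0,0,50],[0,-30,0,0,0,0,25],[0,-30,0,0,0,0,0],[0,-30,0,0,0,0,0],[0,-30,0,0,0,0,0],[0,0,0,0,0,0,0],[0,0,0,0,0,0,0]]]'; python3 rel.py
python3 - <<'E'
from h import *
snap('side','side4');snap('top','top4')
im=np.hstack([cv2.resize(cv2.imread('pics/top4.png')[110:270,140:300],(400,400)),cv2.resize(cv2.imread('pics/side4.png')[60:260,140:340],(400,400))])
cv2.imwrite('pics/c4.png',np.clip(im*1.5,0,255).astype(np.uint8))
E
```

```text
time_s: 4.38
position: [0.3666, 0.136, 0.4308]
tool_rot: [0.764, 0.645, 0.012, 0.004]
ft_force: [1.3, -0.7, -0.5]
width: -0.0001
[0.3666 0.136  0.4308] 4.3833
rot needed deg [ 1.23 -0.71  0.07]
tcp in tub frame mm -146.09228698080761 0.5750084063138857 430.78749047249266
```

View pics/c4.png

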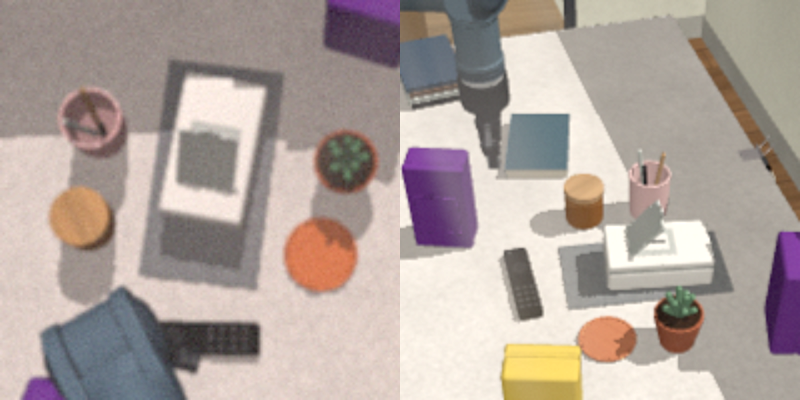

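The tub lies on its back on the mat with the lid up and open. I'll measure its pose, the mat margins and the lid.

```bash
cat > meas.py <<'E'
from h import *
import sys
a=np.load(sys.argv[1]);P=pts('top',a['d']);p=a['p'].astype(int);Z=P[...,2]
g=p.mean(-1)
m=((Z>0.058)&(Z<0.16));w=np.zeros_like(m);w[130:205,200:252]=1;m&=w
c=np.argwhere(m&(Z<.08)&(g>70));q=np.array([ray('top',u,v,.068)[:2] for v,u in c])*1000
r=cv2.minAreaRect(cv2.convexHull(q.astype(np.float32)));B=cv2.boxPoints(r);print('tub',r)
th=np.deg2rad(-6.2);X=np.array([np.cos(th),np.sin(th)]);Y=np.array([-X[1],X[0]])
# mat corners by line fits of the dark mask on z=.003
d=((g<0.80*np.median(g[140:200,150:170]))&(Z<.02)&(Z>-.02)).astype(np.uint8)
C=np.array([614.5,90.5])
for b in B: print('corner mat',((b-C)@X).round(1),((b-C)@Y).round(1),b.round(1))
L=P[m&(Z>.078)]
print('lid n',len(L))
e=(B[1]-B[0])if np.linalg.norm(B[1]-B[0])>np.linalg.norm(B[2]-B[1])else(B[2]-B[1]);e/=np.linalg.norm(e);e*=np.sign(e[0])
f=np.array([-e[1],e[0]]);ctr=np.array(r[0]);print('yaw',np.rad2deg(np.arctan2(e[1],e[0])))
u=(L[:,:2]*1000-ctr)@e+95;v=(L[:,:2]*1000-ctr)@f
if len(L)>10:
  print('lid u range',np.percentile(u,[2,50,98]).round(1),'v',np.percentile(v,[2,98]).round(1),'z',np.percentile(L[:,2],[2,50,98]).round(3))
  k=np.polyfit(u,L[:,2]*1000,1);print('slope rad',np.arctan(k[0]),k)
E
python3 meas.py top4.npz
```

```text
tub ((636.9122314453125, 88.38137817382812), (109.71869659423828, 188.91799926757812), 80.1870346069336)
corner mat -75.2 -48.5 [534.5  50.4]
corner mat 113.3 -60.4 [720.6  18.2]
corner mat 120.2 49.1 [739.3 126.3]
corner mat -68.3 61.0 [553.2 158.5]
lid n 472
yaw -9.812961
lid u range [47.9 74.9 99.8] v [-35.6  37.3] z [0.08  0.109 0.139]
slope rad 0.8369319461894379 [ 1.10876916 26.44031495]
```

```bash
python3 - <<'E'
from h import *
im=cv2.imread('pics/top4.png')[125:230,190:260]
cv2.imwrite('pics/c5.png',np.clip(cv2.resize(im,None,fx=5,fy=5,interpolation=cv2.INTER_NEAREST)*1.5,0,255).astype(np.uint8))
E
```

```text
(no output)
```

View pics/c5.png

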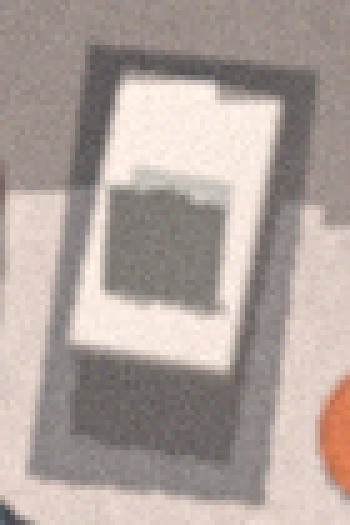

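```bash
python3 -m pendant '[[[0,35,0,1.2,-0.7,0,0],[0,35,0,0,0,0,0],[0,35,0,0,0,0,0],[0,35,2,0,0,0,0],[0,35,5,0,0,0,0],[0,35,10,0,0,0,0],[0,30,20,0,0,0,0],[0,20,20,0,0,0,0]]]'; python3 -m pendant '[[[0,0,10,0,0,0,0],[0,0,0,0,0,0,0]]]'; python3 rel.py
```

```text
time_s: 5.15
position: [0.6417, 0.0884, 0.3759]
tool_rot: [0.763, 0.646, 0.004, 0.006]
ft_force: [-0.1, 0.3, 0.3]
width: 0.0
time_s: 5.32
position: [0.6469, 0.0852, 0.3593]
tool_rot: [0.765, 0.644, -0.0, 0.009]
ft_force: [-1.2, 0.1, -0.1]
width: -0.0
[0.6469 0.0852 0.3593] 5.3167
rot needed deg [ 0.78  0.67 -0.05]
tcp in tub frame mm 138.71553741153355 -1.8572029574032924 359.2928830271225
```

```bash
python3 -m pendant '[[[0,-12,0,0.7,0.6,0,0],[0,-10,0,0,0,0,0],[0,0,0,0,0,0,0]]]'; python3 rel.py
python3 - <<'E'
from h import *
p,d,S=snap('side','side6')
im=cv2.resize(cv2.imread('pics/side6.png')[60:260,140:340],(500,500))
cv2.imwrite('pics/c6.png',np.clip(im*1.5,0,255).astype(np.uint8))
k=(S[...,0]>.58)&(S[...,0]<.68)&(S[...,1]>.04)&(S[...,1]<.13)&(S[...,2]>.15)&(S[...,2]<.22);q=S[k];print(np.sort(q[:,2])[:8].round(3),q[:,:2].mean(0))
E
```

```text
time_s: 5.57
position: [0.6253, 0.0877, 0.3576]
tool_rot: [0.766, 0.643, -0.002, 0.002]
ft_force: [0.6, 0.1, -0.7]
width: 0.0003
[0.6253 0.0877 0.3576] 5.5667
rot needed deg [-0.03  0.33 -0.17]
tcp in tub frame mm 117.04764383228907 -3.049848326590458 357.60370953978855
[0.183 0.184 0.184 0.184 0.184 0.189 0.19  0.19 ] [0.62306176 0.077761  ]
```

View pics/c6.png

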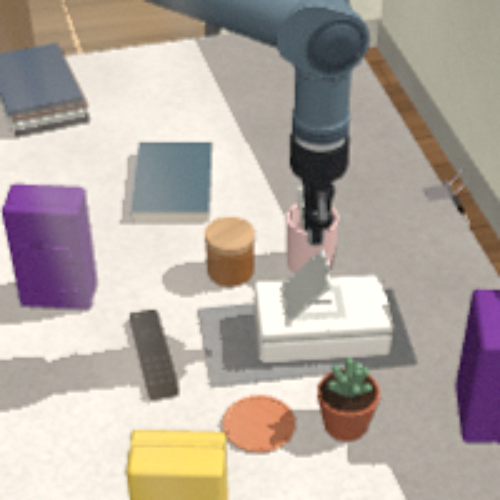

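```bash
python3 -m pendant '[[[2,-4,12,0,0,0,0],[0,0,12,0,0,0,0],[0,0,10,0,0,0,0],[0,0,10,0,0,0,0],[0,0,10,0,0,0,0],[0,0,10,0,0,0,0],[0,0,8,0,0,0,0]]]'; python3 rel.py
```

```text
time_s: 6.2
position: [0.6228, 0.0918, 0.2839]
tool_rot: [0.765, 0.644, 0.003, 0.004]
ft_force: [-0.4, 0.5, 0.5]
width: -0.0003
[0.6228 0.0918 0.2839] 6.2
rot needed deg [ 0.53  0.02 -0.  ]
tcp in tub frame mm 113.84869990505445 0.5724298881558284 283.8705206619125
```

```bash
python3 -m pendant '[[[0,2,8,0.4,0,0,0],[0,2,8,0,0,0,0],[0,2,6,0,0,0,0],[0,2,4,0,0,0,0],[0,0,3,0,0,0,0]]]'; python3 rel.py
python3 - <<'E'
from h import *
snap('side','side7')
im=cv2.resize(cv2.imread('pics/side7.png')[110:230,210:330],(500,500))
cv2.imwrite('pics/c7.png',np.clip(im*1.5,0,255).astype(np.uint8))
E
```

```text
time_s: 6.62
position: [0.6318, 0.0901, 0.2495]
tool_rot: [0.765, 0.644, -0.001, 0.001]
ft_force: [-0.3, -0.3, 1.2]
width: -0.0002
[0.6318 0.0901 0.2495] 6.6167
rot needed deg [ 0.01  0.09 -0.02]
tcp in tub frame mm 123.00789947056867 0.4129204356132541 249.53079339050126
```

View pics/c7.png

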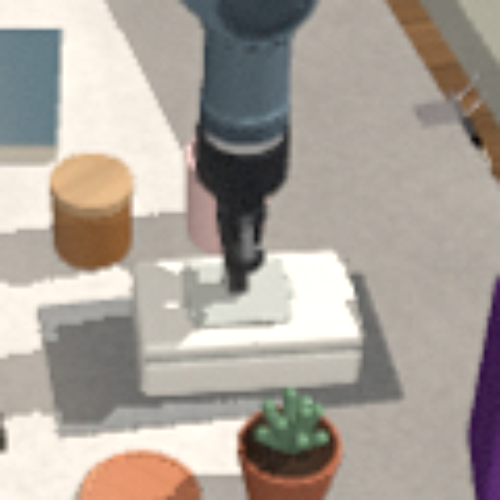

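The side view shows the lid nearly flat under the fingertip. I'll lift slightly, shift toward the free edge and press again.

```bash
python3 -m pendant '[[[0,0,-12,0,0,0,0],[0,12,-3,0,0,0,0],[0,10,0,0,0,0,0],[0,0,6,0,0,0,0],[0,0,6,0,0,0,0],[0,0,3,0,0,0,0],[0,0,2,0,0,0,0]]]'; python3 rel.py
```

```text
time_s: 7.25
position: [0.6542, 0.086, 0.2497]
tool_rot: [0.765, 0.644, -0.0, 0.0]
ft_force: [0.1, 0.0, -0.4]
width: 0.0002
[0.6542 0.086  0.2497] 7.25
rot needed deg [ 0.02  0.07 -0.04]
tcp in tub frame mm 145.7482271358904 0.10075160278047267 249.6937527044387
```

```bash
python3 -m pendant '[[[0,0,3,0,0,0,0],[0,0,2,0,0,0,0]]]';python3 -m pendant '[[[0,0,2,0,0,0,0],[0,0,2,0,0,0,0]]]'
```

```text
time_s: 7.42
position: [0.6544, 0.0858, 0.2478]
tool_rot: [0.765, 0.644, -0.0, -0.0]
ft_force: [-5.6, -1.2, 15.4]
width: 0.0001
time_s: 7.58
position: [0.6546, 0.0854, 0.2481]
tool_rot: [0.765, 0.644, -0.0, -0.002]
ft_force: [-2.8, 0.8, 9.6]
width: -0.0
```

```bash
python3 -m pendant '[[[0,0,-10,0,0,0,0],[0,0,-20,0,0,0,0],[0,0,-35,0,0,0,0],[0,-30,-35,0,0,0,0],[0,-35,-25,0,0,0,0],[0,-35,-20,0,0,0,0],[0,-35,0,0,0,0,0],[0,-35,0,0,0,0,0]]]';python3 -m pendant '[[[0,-35,0,0,0,0,0],[0,-35,0,0,0,0,0],[0,-35,0,0,0,0,0],[0,-15,0,0,0,0,0],[0,0,0,0,0,0,0]]]'
python3 - <<'E'
from h import *
snap('side','side8');p,d,P=snap('top','top8')
im=np.hstack([cv2.resize(cv2.imread('pics/top8.png')[110:270,140:300],(400,400)),cv2.resize(cv2.imread('pics/side8.png')[110:230,210:330],(400,400))])
cv2.imwrite('pics/c8.png',np.clip(im*1.5,0,255).astype(np.uint8))
C=np.array([.6369,.0884]);e=np.array([.9854,-.1704]);f=np.array([.1704,.9854])
S=pts('side',np.load('side8.npz')['d'])
for n,Q in(('top',P),('side',S)):
  u=(Q[...,:2]-C)@e*1000+95;v=(Q[...,:2]-C)@f*1000
  for a in range(10,185,10):
    k=(u>a)&(u<a+10)&(abs(v)<30)&(Q[...,2]>.05);z=Q[k][:,2];print(n,a,len(z),np.median(z).round(4),end='; ')
  print()
E
python3 meas.py top8.npz
```

```text
time_s: 8.25
position: [0.4886, 0.1128, 0.3971]
tool_rot: [0.767, 0.641, -0.001, -0.0]
ft_force: [-1.5, 0.7, -0.2]
width: -0.0
time_s: 8.67
position: [0.3575, 0.1343, 0.3968]
tool_rot: [0.765, 0.644, -0.0, -0.003]
ft_force: [0.1, -0.5, 0.4]
width: 0.0002
top 10 56 0.0657; top 20 57 0.0655; top 30 56 0.0656; top 40 62 0.069; top 50 56 0.0721; top 60 52 0.0727; top 70 57 0.0724; top 80 56 0.0729; top 90 57 0.0732; top 100 54 0.0729; top 110 55 0.0733; top 120 52 0.0736; top 130 51 0.0707; top 140 51 0.0673; top 150 55 0.0666; top 160 53 0.066; top 170 52 0.0658; top 180 55 0.065; 
side 10 35 0.0674; side 20 30 0.0676; side 30 32 0.0674; side 40 38 0.0687; side 50 33 0.0743; side 60 33 0.0735; side 70 31 0.0746; side 80 36 0.0741; side 90 28 0.0751; side 100 31 0.0739; side 110 32 0.0744; side 120 32 0.0741; side 130 28 0.0731; side 140 29 0.0682; side 150 34 0.067; side 160 32 0.0668; side 170 30 0.067; side 180 31 0.0669; 
tub ((636.7671508789062, 88.35769653320312), (109.3537826538086, 189.27784729003906), 80.01638793945312)
corner mat -75.7 -48.0 [534.1  50.9]
corner mat 113.2 -60.5 [720.5  18.1]
corner mat 120.4 48.6 [739.5 125.8]
corner mat -68.5 61.1 [553.  158.6]
lid n 44
yaw -9.983608
lid u range [ 48.6  94.3 131.7] v [-35.8  30.1] z [0.078 0.079 0.082]
slope rad -0.003914996357488955 [-3.91501636e-03  7.98246531e+01]
```

View pics/c8.png

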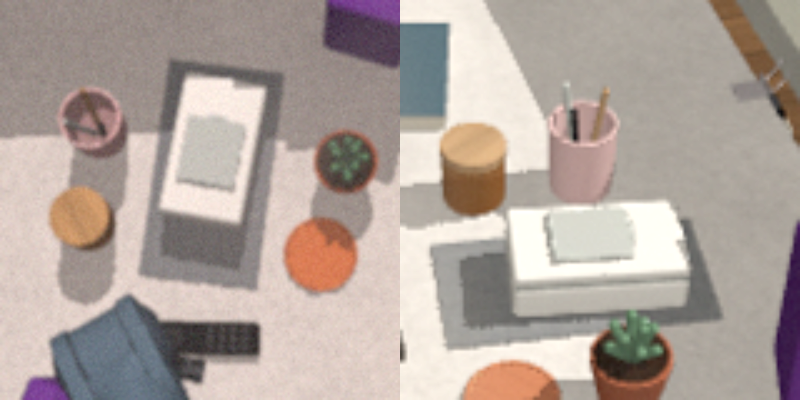

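The lid lies flat, about 7 mm proud along its whole length. The tub is flat and well inside the mat, and the arm is clear. I'll hand it in.

```bash
python3 -m pendant '[[[0,0,0,0,0,0,0],[0,0,0,0,0,0,0]]]'; python3 -c "
from station import manip;print(manip.finish_job())"
```

```text
time_s: 8.93
position: [0.3622, 0.1334, 0.398]
tool_rot: [0.767, 0.642, 0.002, -0.001]
ft_force: [0.2, -0.3, -0.4]
width: 0.0001
the job is handed in; nothing more can be done
None
```

The white tub is on its back on the mat with its lid pressed shut, and I handed the job in at about 9 s; no verdict was reported. I tipped it by pushing high on the lid side with the fingers, let it fall freely, and pressed the lid down in two goes, the last with about 15 N near its free edge.

- **Tub:** in the last pictures it lies flat, with all four corners at least about 20 mm inside the mat's edges.
- **Lid:** it is level to within about 0.02 rad and about 7 mm proud along its length, in both camera views.
- **Other things:** the coaster, pen cup, candle, succulent and remote looked unmoved in the pictures. I did not re-measure them, and I did not look again at the tray or paperback after the start.
- **Robot:** it was clear of everything at hand-in. No check failed or disagreed beyond the cameras' roughly 2 mm difference in height.

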